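Flip the stock tags on a repair bench

ROBOT

A 6-joint arm with a two-finger parallel gripper is mounted at the origin on the work surface. World frame = base frame: x ahead of the robot, y to its left, z up, the work surface at z = 0. Lengths are in mm, angles in rad, forces in N, time in s.
With the tool pointing down it reaches from about 400 to 925 mm from the base axis. Payload 12.5 kg.
Tool frame: the origin (TCP) lies at the very end of the fingers, on their centre line; the grasp point (between the pads) lies 19 mm behind it; x points along the fingers, y is the direction in which the jaws open and shut, and the axes are right-handed (so a half turn about x gives the same grasp; the last joint's range is limited). The gripper opens to 95 mm and grips with 3 to 60 N. Pads are 20 mm wide; open, the fingers measure 119 mm over their backs; the gripper's body (75 mm by 180 mm) begins 59 mm behind the grasp point.
Start: joints at [-1.312, 0.491, 1.559, -0, 1.092, -0.106], TCP at [223, -583.882, 214.661] pointing down, gripper open.
Joint ranges: [-3.1, 3.1], [-0.84, 2.19], [0.05, 2.79], [-1.13, 4.28], [0.06, 2.93], [-2.69, 2.69]. Speed limits (rad/s): [2.22, 2.22, 2.79, 3.14, 3.14, 3.14].

INTERFACE

Orientations are given as [roll, pitch, yaw] about the fixed x, y, z axes, in that order (R = Rz(yaw) Ry(pitch) Rx(roll)).
In Python, from cell import env, optics, job gives the robot as it stands.
- The arm moves only by the shell command python3 -m handwheel 'ROWS' [OPENING]. ROWS is JSON, a list of rows, each an object with "travel": the shift along the world's x, y, z in mm, a list of three; "roll": the turn about the world's z in degrees. In form: [{"travel": [dx, dy, dz], "roll": roll}, ...]. A call has 1 to 8 rows; each row is the pose to reach, as a shift and turn from the pose commanded when the call began; what a row does not reach only later rows make up. A row lasts 1/10 s, in which the tool goes at most 50 mm and 8.59 degrees, less where a joint would pass 70% of its speed; a pose out of reach is approached as far as the arm can. A call with a gripper value outside its range is refused whole. OPENING is the closure, from -1 (fully open) to 1 (shut), set as the call begins (- or left out, the last holds). The fingers move at their own pace and stop on an object; the grip force is fixed at half the most. Time passes only in rows, so rows that repeat a pose let the fingers close. It gives the time, the measured TCP pose, the force and the opening at its end, in the units of the state.
- env.state(): the state, without advancing time (a new reading comes with each control period).
- optics.read_camera(name): name is "scene" or "top" or "wrist"; returns the picture (420x560x3 uint8, red, green, blue); there is no depth.
- optics.camera_params(name): a dict with "fx", "fy", "cx", "cy" (pixels), "world_from_camera" (4x4, takes a point from camera to world coordinates). Camera axes: x right, y up, looking along -z (the intrinsics and any distortion apply to the point x, -y, -z); pixel columns grow to the right and rows downward; lengths in mm; the calibration is good to about 2 mm. The wrist camera is an equidistant fisheye: a pixel r from the principal point sees the ray r / f radians off the axis. A picture is of the moment at which its call begins: read the wrist's pose just before it. camera_params takes no time and is no camera call; for the wrist camera it gives the pose at the moment of the call.
- job.job_done(): hands the job in, once; it reports no verdict.
The state is a dict: "t": time; "joints": joint angles; "qvel": joint speeds; "tau": joint torques, N m; "eef_pos": TCP position; "tcp_rot": TCP orientation; "ft_force": force on the tool from outside, world axes, zero at the start; "moment": the same for the moment, N m; "opening": opening from 0.0 (shut) to 1.0 (fully open).
Only numpy, scipy, OpenCV 4.12 (cv2) and the standard library are available. Lean on these libraries where they do the work, as an engineer would, in place of code of your own. Each camera call takes 0.05 s, during which the arm holds its last target.

TASK

On the stock board, flip the hinged tags so that only the tags of the bins that are full to the brim lie with their green face up and the tags of the other bins lie with their yellow face up; each tag belongs to the bin straight behind it. Push each wrong tag gently over its hinge with a fingertip until it lies fully over on its other side. Grasp nothing, and leave the bins and the other things on the bench where they are.

Things in the scene. Friction and masses are not known exactly. Their poses are not given: they have to be found in the camera images.
- board: White fixed stock board flat on the bench, 300 x 550 x 10 mm; origin on its underside, x away from the robot, y to the left. Four hinged tags stand in a row along y at about x = -60 mm, four bins behind them at about x = +60 mm, one straight behind each tag, bays 132 mm apart; loose tools on its front ledge (x below -100 mm). Place and yaw vary.
- tag0_hinge (a point): Middle of this tag's hinge line, 70 mm above the bench. x along the hinge, roughly away from the robot; y left; z up. The fixed 56 x 56 mm foot stays below the hinge but for two ears at the hinge's ends, 4 mm above it. The tag belongs to the bin straight behind it (about 120 mm along the board's +x); which tag stands where varies.
- tag0_edge (a point): Middle of the leaf's free edge, 58 mm from the hinge. The leaf is a stiff 30 g plate, 50 mm wide along the hinge, 4 mm thick, one face green, the other yellow. At rest it leans 45 degrees left or right, this edge 41 mm to that side of the hinge and 41 mm above it; space below the edge is open for a finger.
- tag0_leaf (a joint): Lean of this tag, rad: 0 upright; +0.785 fully over to the right (-y), green face up; -0.785 fully over to the left (+y), yellow face up. Light hinge: pushed sideways below its free edge the leaf swings up, and from about 20 degrees past upright it falls to the other stop by itself; nearer upright it may stay standing.
- tag1_hinge (a point): Same as tag0_hinge, for this tag.
- tag1_edge (a point): Same as tag0_edge, for this tag.
- tag1_leaf (a joint): Lean of this tag, as for tag0_leaf: + green up (leans right), - yellow up (leans left).
- tag2_hinge (a point): Same as tag0_hinge, for this tag.
- tag2_edge (a point): Same as tag0_edge, for this tag.
- tag2_leaf (a joint): Lean of this tag, as for tag0_leaf: + green up (leans right), - yellow up (leans left).
- tag3_hinge (a point): Same as tag0_hinge, for this tag.
- tag3_edge (a point): Same as tag0_edge, for this tag.
- tag3_leaf (a joint): Lean of this tag, as for tag0_leaf: + green up (leans right), - yellow up (leans left).
- bin_sinks_full: Loose blue open bin, 100 x 96 x 55 mm, origin centre of underside; to be left where it stands. FULL: heaped to the brim with finned aluminium heat sinks.
- bin_plugs_full: Loose blue open bin, 100 x 96 x 55 mm, origin centre of underside; to be left where it stands. FULL: heaped to the brim with white and brass-coloured plugs.
- bin_low: Loose blue open bin, 100 x 96 x 55 mm, origin centre of underside; to be left where it stands. NOT full: one heat sink on its floor.
- bin_empty: Loose blue open bin, 100 x 96 x 55 mm, origin centre of underside; to be left where it stands. NOT full: empty.
- driver: Loose yellow-handled screwdriver, 160 mm, lying on the board's front ledge; bystander.
- flux: Loose closed flux jar, 32 mm across, 55 mm tall, on the board's front ledge; bystander.
- loose_sink: Loose finned aluminium heat sink, 36 x 36 x 16 mm, on the board's front ledge; bystander.
- parts_case: Loose black and yellow case, 85 x 130 x 45 mm, on the bench left of the board; bystander.
Things that resemble listed ones, but are neither listed nor needed, are in the scene too. What is shaped like the bin_sinks_full but pink or red is not meant.

How it is judged (in metres and radians):
At the end, for the whole second after the job is handed in: Every tag before a full bin leans right with green up (joint above 0.6), every other tag leans left with yellow up (joint below -0.6), all at rest (below 0.3 rad/s) ((((horizontal distance between tag0_hinge and bin_sinks_full below 0.142 m or horizontal distance between tag0_hinge and bin_plugs_full below 0.142 m) and value of joint tag0_leaf above 0.6 rad) or (not (horizontal distance between tag0_hinge and bin_sinks_full below 0.142 m or horizontal distance between tag0_hinge and bin_plugs_full below 0.142 m) and value of joint tag0_leaf below -0.6 rad)) and velocity of joint tag0_leaf between -0.3 and 0.3 rad/s and (((horizontal distance between tag1_hinge and bin_sinks_full below 0.142 m or horizontal distance between tag1_hinge and bin_plugs_full below 0.142 m) and value of joint tag1_leaf above 0.6 rad) or (not (horizontal distance between tag1_hinge and bin_sinks_full below 0.142 m or horizontal distance between tag1_hinge and bin_plugs_full below 0.142 m) and value of joint tag1_leaf below -0.6 rad)) and velocity of joint tag1_leaf between -0.3 and 0.3 rad/s and (((horizontal distance between tag2_hinge and bin_sinks_full below 0.142 m or horizontal distance between tag2_hinge and bin_plugs_full below 0.142 m) and value of joint tag2_leaf above 0.6 rad) or (not (horizontal distance between tag2_hinge and bin_sinks_full below 0.142 m or horizontal distance between tag2_hinge and bin_plugs_full below 0.142 m) and value of joint tag2_leaf below -0.6 rad)) and velocity of joint tag2_leaf between -0.3 and 0.3 rad/s and (((horizontal distance between tag3_hinge and bin_sinks_full below 0.142 m or horizontal distance between tag3_hinge and bin_plugs_full below 0.142 m) and value of joint tag3_leaf above 0.6 rad) or (not (horizontal distance between tag3_hinge and bin_sinks_full below 0.142 m or horizontal distance between tag3_hinge and bin_plugs_full below 0.142 m) and value of joint tag3_leaf below -0.6 rad)) and velocity of joint tag3_leaf between -0.3 and 0.3 rad/s); the robot touches nothing.
It fails at once if a bin is moved more than 15 mm, or lifted (distance of any of bin_sinks_full, bin_plugs_full, bin_low, bin_empty from where it was at the start of the episode above 0.015 m).
It fails at once if a bystander is moved more than 20 mm, or lifted (distance of any of driver, flux, loose_sink, parts_case from where it was at the start of the episode above 0.02 m).
It fails at once if a tag is pressed with more than 20 N (contact force between the arm and tag0 above 20 N or contact force between the arm and tag1 above 20 N or contact force between the arm and tag2 above 20 N or contact force between the arm and tag3 above 20 N).
It also fails if it takes over 64 s, if anything falls off the work surface, if the arm or the gripper's body presses on something with over 40 N, if the wrist force passes 120 N, or if a joint passes its speed limit or range.

## Working session

There is one attempt and no reset: what is moved stays moved. The work goes in short steps, Python scripts to look and compute and a shell command to move; the robot and the scene stay as the last step left them, time stands still between calls to the robot, and variables do not carry over. Pictures are saved under pics/ and viewed, and the job is handed in when it is done.

```bash
mkdir -p pics
python3 - <<'E'
from cell import env,optics
import cv2
print(env.state())
for n in("scene","top"):
    p=optics.camera_params(n);print(n,p)
    cv2.imwrite(f"pics/{n}0.png",optics.read_camera(n)[:,:,::-1])
E
```

```text
{'t': 0.0, 'joints': array([-1.31161804e+00,  4.91580686e-01,  1.55942890e+00,  1.90185169e-05,
        1.09167348e+00, -1.05618176e-01]), 'qvel': array([-0.00023893, -0.00140936,  0.00018237, -0.00019863,  0.00244406,
       -0.00102124]), 'tau': array([ 2.86324808e-03, -6.12637067e+01, -2.58175421e+01,  6.94180978e-02,
        4.82706015e-02, -1.03882101e-04]), 'eef_pos': array([ 222.93120383, -583.64755677,  214.05569192]), 'tcp_rot': array([-1.69188221,  1.56970579,  1.81449813]), 'ft_force': array([-0.84080848,  0.28605577, -1.04663276]), 'moment': array([ 0.04860153, -0.00747819, -0.01928636]), 'opening': 0.9989062905359132}
scene {'fx': 502.4883856909053, 'fy': 502.4883856909053, 'cx': 276.97884666283784, 'cy': 215.61805199005258, 'world_from_camera': array([[ 7.60095564e-01, -5.02930218e-01,  4.11480170e-01,
         1.02496589e+03],
       [ 6.49735323e-01,  5.97900852e-01, -4.69423670e-01,
        -4.41750368e+02],
       [-9.93699558e-03,  6.24160050e-01,  7.81233312e-01,
         1.05261963e+03],
       [ 0.00000000e+00,  0.00000000e+00,  0.00000000e+00,
         1.00000000e+00]])}
top {'fx': 449.3489639733515, 'fy': 449.3489639733515, 'cx': 278.2425089531082, 'cy': 213.03940945316288, 'world_from_camera': array([[-1.41021683e-02,  9.88868603e-01, -1.48121622e-01,
         4.14364176e+02],
       [-9.99339398e-01, -1.89010320e-02, -3.10406043e-02,
         1.18604906e+02],
       [-3.34947306e-02,  1.47586033e-01,  9.88481900e-01,
         1.06551823e+03],
       [ 0.00000000e+00,  0.00000000e+00,  0.00000000e+00,
         1.00000000e+00]])}
```

View pics/scene0.png

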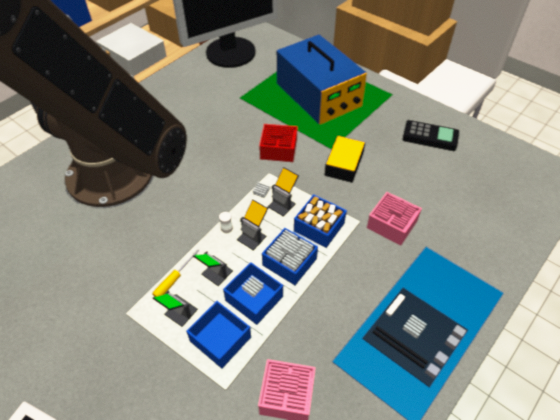

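View pics/top0.png

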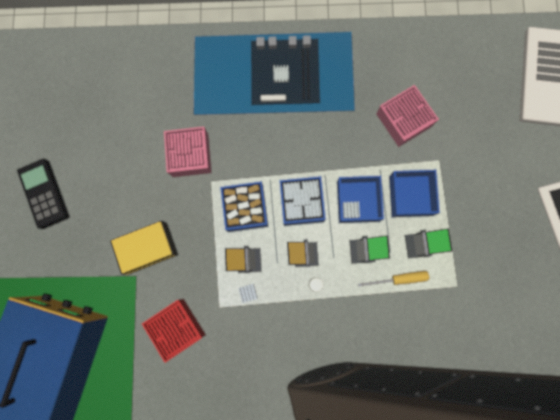

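The bins, left to right in the top view, are plugs at (243,205), sinks at (302,200), low at (360,199) and empty at (414,193). The left two tags are yellow and the right two green, so all four look wrong. I'll enlarge a crop and measure.

```bash
cat > h.py <<'E'
import numpy as np,cv2
from cell import env,optics
def ray(n,uv,z):
    p=optics.camera_params(n);M=p["world_from_camera"]
    d=M[:3,:3]@np.array([(uv[0]-p["cx"])/p["fx"],-(uv[1]-p["cy"])/p["fy"],-1.])
    o=M[:3,3];return o+d*(z-o[2])/d[2]
def proj(n,P):
    p=optics.camera_params(n);M=p["world_from_camera"]
    c=M[:3,:3].T@(np.array(P)-M[:3,3]);return np.array([p["cx"]+p["fx"]*c[0]/-c[2],p["cy"]-p["fy"]*c[1]/-c[2]])
E
python3 - <<'E'
from h import *
im=cv2.imread("pics/top0.png")
hsv=cv2.cvtColor(im,cv2.COLOR_BGR2HSV)
for n,lo,hi in(("Y",(10,120,90),(35,255,255)),("G",(45,120,80),(80,255,255))):
    m=cv2.inRange(hsv,lo,hi)
    m[:225]=0;m[300:]=0;m[:,:205]=0;m[:,465:]=0
    for c in cv2.findContours(m,0,2)[0]:
        if cv2.contourArea(c)<80: continue
        b=cv2.boxPoints(cv2.minAreaRect(c)); print(n,cv2.contourArea(c),b.round(1).tolist())
g=cv2.cvtColor(im,cv2.COLOR_BGR2GRAY)
m=cv2.inRange(hsv,(0,0,140),(180,60,255));m[:150]=0;m[320:]=0;m[:,:200]=0;m[:,470:]=0
c=np.vstack([c for c in cv2.findContours(m,0,2)[0] if cv2.contourArea(c)>300])
b=cv2.boxPoints(cv2.minAreaRect(c));print("board",b)
for q in b: print(ray("top",q,10).round(0))
cv2.imwrite("pics/crop0.png",cv2.resize(im[155:310,205:465],None,fx=3,fy=3,interpolation=cv2.INTER_CUBIC))
im=cv2.imread("pics/scene0.png")
cv2.imwrite("pics/crop1.png",cv2.resize(im[160:390,125:365],None,fx=2.5,fy=2.5,interpolation=cv2.INTER_CUBIC))
E
```

```text
Y 252.5 [[392.79998779296875, 275.5], [427.1000061035156, 270.6000061035156], [428.29998779296875, 279.3999938964844], [394.0, 284.29998779296875]]
Y 323.0 [[226.0, 249.0], [244.0, 249.0], [244.0, 269.0], [226.0, 269.0]]
Y 279.0 [[289.0, 243.0], [304.0, 243.0], [304.0, 263.0], [289.0, 263.0]]
G 337.0 [[367.29998779296875, 238.5], [385.8999938964844, 236.60000610351562], [387.8999938964844, 256.6000061035156], [369.29998779296875, 258.5]]
G 386.5 [[426.29998779296875, 232.60000610351562], [447.1000061035156, 229.39999389648438], [450.29998779296875, 249.6999969482422], [429.3999938964844, 252.89999389648438]]
board [[205.6935  180.10779]
 [445.65216 157.66562]
 [457.86646 288.2643 ]
 [217.90778 310.70648]]
[656. 326.  10.]
[ 699. -250.   10.]
[ 391. -257.   10.]
[347. 295.  10.]
```

View pics/crop0.png

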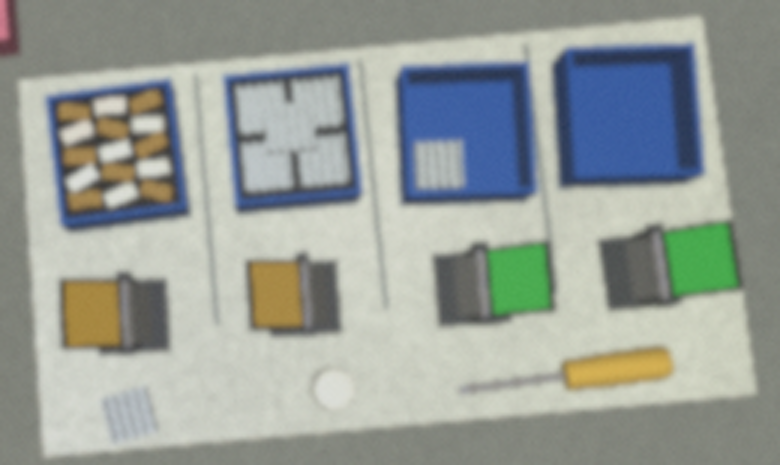

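View pics/crop1.png

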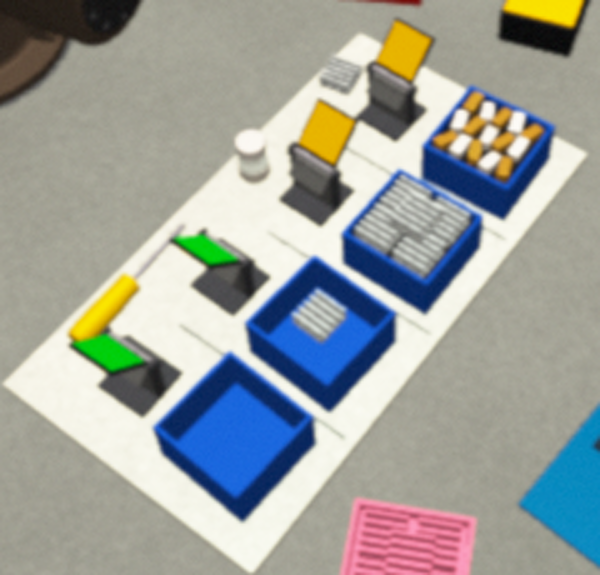

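The crops confirm it. Plugs (115,150) and sinks (290,135) are full; low (one sink) and empty are not. The pink boxes and the red box lie off the board and are not meant. The two left tags show yellow and the two right show green, so all four must be flipped. Next I compute hinge and edge points.

Run:
```python
from h import *
f=lambda x,y:(205+(x+.5)/3-.5,155+(y+.5)/3-.5)
H=[(126,312),(305,294),(481,284),(658,264)];E=[(63,315),(249,295),(549,277),(736,257)]
hs=[];
for h,e in zip(H,E):
    a=ray("top",f(*h),70);b=ray("top",f(*e),111)
    hs.append(a);print("hinge",a.round(0),"edge",b.round(0),"d",(b-a).round(0),np.hypot(*(b-a)[:2]).round(0), "scene px",proj("scene",a).round(0),proj("scene",b).round(0), "crop",((proj("scene",a)-[125,160])*2.5).round(0),((proj("scene",b)-[125,160])*2.5).round(0))
hs=np.array(hs);print(np.linalg.norm(np.diff(hs,axis=0),axis=1)); v=hs[3]-hs[0];print("yaw",np.degrees(np.arctan2(v[0],-v[1])))
for n,p in(("jar",(333,388)),("handle end",(672,352)),("handle start",(565,375)),("driver tip",(460,390)),("sink",(130,413))): print(n,ray("top",f(*p),55+10 if n=="jar" else 25).round(0))
print("corners",[ray("top",f(*p),10).round(0).tolist() for p in((18,80),(700,17),(757,393),(45,457))])
print("bins",[ray("top",f(*p),65).round(0).tolist() for p in((118,153),(292,138),(466,132),(628,115))])
```

```text
hinge [463. 221.  70.] edge [459. 262. 111.] d [-3. 41. 41.] 41.0 scene px [282. 190.] [291. 170.] crop [393.  76.] [415.  26.]
hinge [474.  89.  70.] edge [471. 130. 111.] d [-3. 41. 41.] 41.0 scene px [251. 223.] [261. 202.] crop [315. 158.] [339. 106.]
hinge [479. -40.  70.] edge [481. -81. 111.] d [  1. -41.  41.] 41.0 scene px [216. 258.] [201. 259.] crop [227. 244.] [191. 248.]
hinge [ 492. -169.   70.] edge [ 492. -212.  111.] d [  1. -43.  41.] 43.0 scene px [178. 298.] [161. 302.] crop [134. 344.] [ 89. 355.]
[132.60030726 129.15087671 129.98374478]
yaw 4.226844887518326
jar [405.  70.  65.]
handle end [ 428. -189.   25.]
handle start [ 412. -107.   25.]
driver tip [402. -28.  25.]
sink [388. 223.  25.]
corners [[653.0, 314.0, 10.0], [693.0, -232.0, 10.0], [397.0, -255.0, 10.0], [355.0, 290.0, 10.0]]
bins [[583.0, 227.0, 65.0], [592.0, 96.0, 65.0], [593.0, -34.0, 65.0], [604.0, -155.0, 65.0]]
```

Every tag's hinge-to-edge offset comes out at 41–43 mm, against 41 mm given. The bays are about 130 mm apart and the board's yaw is about 4°. Before moving, I check the jaw axis; then I shut the gripper and approach from the right side at a safe height.

```bash
python3 - <<'E'
from h import *
from scipy.spatial.transform import Rotation as R
print(R.from_euler("xyz",env.state()["tcp_rot"]).as_matrix().round(2))
E
python3 -m handwheel '[{"travel":[40,50,0],"roll":0},{"travel":[80,100,0],"roll":0},{"travel":[115,135,0],"roll":0},{"travel":[145,175,0],"roll":0},{"travel":[175,210,0],"roll":0},{"travel":[205,250,0],"roll":0},{"travel":[230,290,0],"roll":0},{"travel":[230,290,0],"roll":0}]' 1
```

```text
[[-0.    0.36 -0.93]
 [ 0.   -0.93 -0.36]
 [-1.   -0.   -0.  ]]
t: 0.9
eef_pos: [454.5, -290.6, 214.5]
tcp_rot: [-1.579, 1.57, 1.93]
ft_force: [-0.1, -0.8, -0.1]
opening: 0.387
```

```bash
python3 -m handwheel '[{"travel":[5,40,0],"roll":-6},{"travel":[10,80,0],"roll":-12},{"travel":[20,120,0],"roll":-17},{"travel":[27,150,0],"roll":-17},{"travel":[27,172,0],"roll":-17},{"travel":[27,172,0],"roll":-17},{"travel":[27,172,-30],"roll":-17},{"travel":[27,172,-30],"roll":-17}]' 1
python3 - <<'E'
from h import *
for n in("scene","top"): cv2.imwrite(f"pics/{n}1.png",optics.read_camera(n)[:,:,::-1])
print(env.state()["eef_pos"])
E
```

```text
t: 1.7
eef_pos: [478.7, -121.9, 182.4]
tcp_rot: [-0.402, 1.566, 2.807]
ft_force: [-0.5, 0.5, 0.8]
opening: 0.004
[ 479.86255191 -122.48587886  184.72604834]
```

View pics/scene1.png

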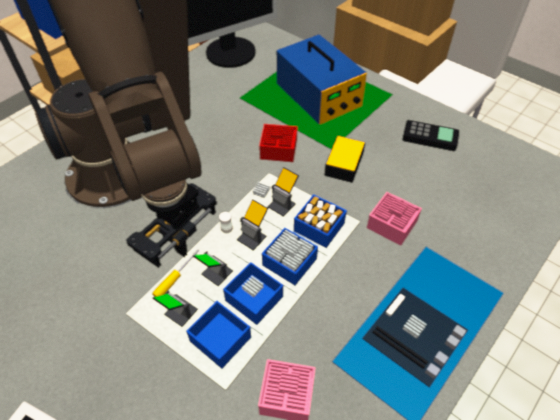

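Run:
```python
from h import *
print(proj("scene",(480,-122,185)),proj("scene",(480,-122,263)))
im=cv2.imread("pics/scene1.png");cv2.imwrite("pics/crop2.png",cv2.resize(im[170:340,110:270],None,fx=3.5,fy=3.5,interpolation=cv2.INTER_CUBIC))
```

```text
[182.48882936 252.04535005] [176.2870325  229.60463373]
```

View pics/crop2.png

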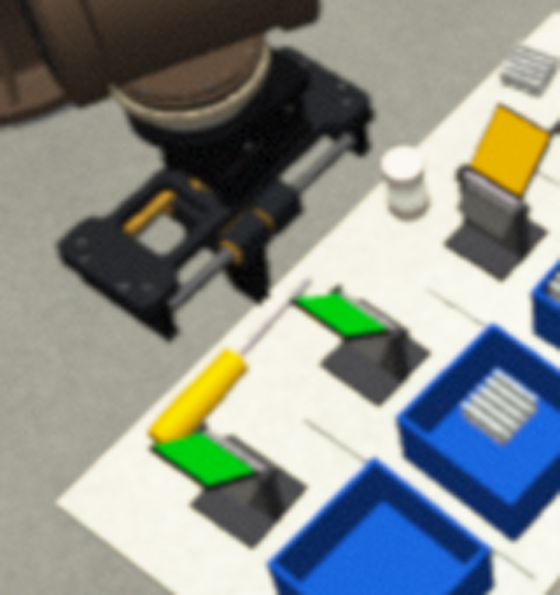

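The fingertip shows at px (185,254), which agrees with the projected (182,252). Finger clearance to the tag at hand is about 28 mm, and the gripper body stays above 165 mm. Now I descend.

```bash
python3 -m handwheel '[{"travel":[0,0,-25],"roll":0},{"travel":[0,0,-50],"roll":0},{"travel":[0,0,-75],"roll":0},{"travel":[0,0,-92],"roll":0},{"travel":[0,0,-92],"roll":0},{"travel":[0,8,-92],"roll":0},{"travel":[0,14,-92],"roll":0},{"travel":[0,18,-92],"roll":0}]'
python3 -m handwheel '[{"travel":[0,8,0],"roll":0},{"travel":[0,16,0],"roll":0},{"travel":[0,24,0],"roll":0},{"travel":[0,32,0],"roll":0},{"travel":[0,40,0],"roll":0},{"travel":[0,48,0],"roll":0}]'
```

```text
t: 2.6
eef_pos: [480.4, -103.3, 93.7]
tcp_rot: [2.684, 1.569, -0.39]
ft_force: [0.1, 1.5, -0.5]
opening: 0.003
t: 3.2
eef_pos: [480.0, -55.1, 92.6]
tcp_rot: [0.022, 1.571, -3.052]
ft_force: [1.1, 0.4, 0.7]
opening: 0.004
```

```bash
python3 -m handwheel '[{"travel":[0,5,0],"roll":0},{"travel":[0,10,0],"roll":0},{"travel":[0,15,0],"roll":0},{"travel":[0,15,0],"roll":0},{"travel":[0,15,0],"roll":0}]'
python3 - <<'E'
from h import *
for n in("scene","top"): cv2.imwrite(f"pics/{n}2.png",optics.read_camera(n)[:,:,::-1])
im=cv2.imread("pics/scene2.png");cv2.imwrite("pics/crop3.png",cv2.resize(im[170:340,110:270],None,fx=3.5,fy=3.5,interpolation=cv2.INTER_CUBIC))
E
```

```text
t: 3.7
eef_pos: [480.0, -40.9, 92.6]
tcp_rot: [1.417, 1.571, -1.657]
ft_force: [-0.2, -1.2, 0.3]
opening: -0.0
```

View pics/crop3.png

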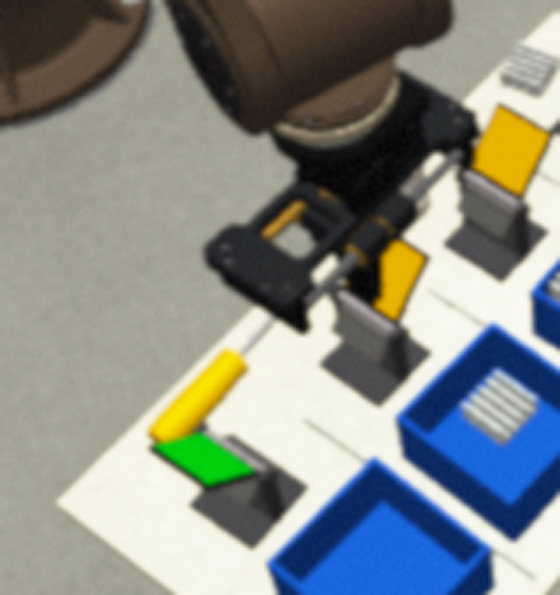

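The third tag (crop (400,285)) now shows yellow, leaning left. I back off and rise, then go to the right-most tag.

```bash
python3 -m handwheel '[{"travel":[0,-10,0],"roll":0},{"travel":[0,-20,10],"roll":0},{"travel":[0,-30,40],"roll":0},{"travel":[3,-50,65],"roll":0},{"travel":[5,-80,65],"roll":0},{"travel":[7,-115,65],"roll":0},{"travel":[10,-150,65],"roll":0},{"travel":[12,-185,65],"roll":0}]'
python3 -m handwheel '[{"travel":[0,-15,0],"roll":0},{"travel":[0,-27,0],"roll":0},{"travel":[0,-27,0],"roll":0},{"travel":[0,-27,-22],"roll":0},{"travel":[0,-27,-44],"roll":0},{"travel":[0,-27,-65],"roll":0},{"travel":[0,-27,-65],"roll":0}]'
```

```text
t: 4.6
eef_pos: [491.7, -228.4, 158.6]
tcp_rot: [2.401, 1.57, -0.673]
ft_force: [-0.4, -0.4, 0.2]
opening: 0.005
t: 5.3
eef_pos: [491.0, -251.1, 90.8]
tcp_rot: [-0.667, 1.567, 2.544]
ft_force: [-0.5, -0.5, 0.2]
opening: -0.0
```

```bash
python3 -m handwheel '[{"travel":[0,8,0],"roll":0},{"travel":[0,16,0],"roll":0},{"travel":[0,24,0],"roll":0},{"travel":[0,32,0],"roll":0},{"travel":[0,40,0],"roll":0},{"travel":[0,48,0],"roll":0},{"travel":[0,56,0],"roll":0}]'
python3 -m handwheel '[{"travel":[0,8,0],"roll":0},{"travel":[0,14,0],"roll":0},{"travel":[0,20,0],"roll":0},{"travel":[0,26,0],"roll":0},{"travel":[0,28,0],"roll":0},{"travel":[0,28,0],"roll":0},{"travel":[0,28,0],"roll":0}]'
python3 - <<'E'
from h import *
for n in("scene","top"): cv2.imwrite(f"pics/{n}3.png",optics.read_camera(n)[:,:,::-1])
im=cv2.imread("pics/scene3.png");cv2.imwrite("pics/crop4.png",cv2.resize(im[170:340,110:270],None,fx=3.5,fy=3.5,interpolation=cv2.INTER_CUBIC))
E
```

```text
t: 6.0
eef_pos: [492.0, -196.1, 92.7]
tcp_rot: [1.468, 1.571, -1.605]
ft_force: [0.5, -0.7, -0.1]
opening: 0.004
t: 6.7
eef_pos: [492.1, -169.0, 92.7]
tcp_rot: [2.068, 1.571, -1.005]
ft_force: [-0.8, -1.4, 0.1]
opening: 0.004
```

View pics/crop4.png

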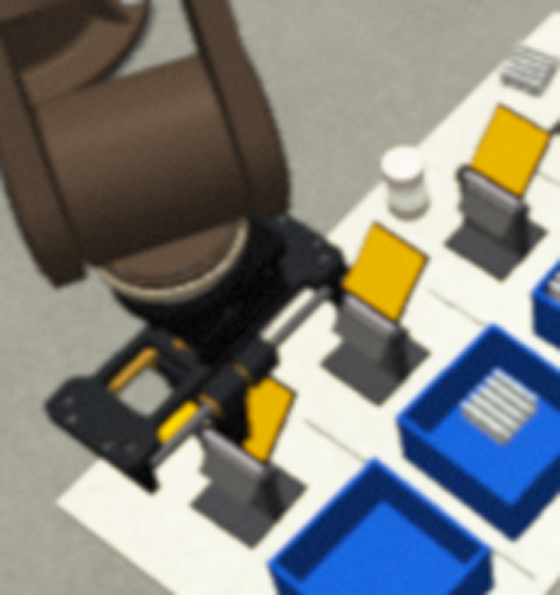

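The right-most tag (crop (270,420)) is over to yellow as well. Next is tag b (hinge y 89, leaning left), approached from its left.

```bash
python3 -m handwheel '[{"travel":[0,-10,0],"roll":0},{"travel":[0,-20,10],"roll":0},{"travel":[0,-25,40],"roll":0},{"travel":[0,-20,68],"roll":0},{"travel":[0,10,68],"roll":0},{"travel":[-3,45,68],"roll":0},{"travel":[-6,80,68],"roll":0},{"travel":[-8,115,68],"roll":0}]'
python3 -m handwheel '[{"travel":[-2,40,0],"roll":0},{"travel":[-4,80,0],"roll":0},{"travel":[-6,120,0],"roll":0},{"travel":[-8,160,0],"roll":0},{"travel":[-9,195,0],"roll":0},{"travel":[-10,222,0],"roll":0},{"travel":[-10,222,0],"roll":0},{"travel":[-10,222,0],"roll":0}]'
python3 -m handwheel '[{"travel":[0,0,-20],"roll":0},{"travel":[0,0,-40],"roll":0},{"travel":[0,0,-60],"roll":0},{"travel":[0,0,-68],"roll":0},{"travel":[0,0,-68],"roll":0}]'
```

```text
t: 7.6
eef_pos: [484.0, -53.6, 161.5]
tcp_rot: [2.736, 1.57, -0.339]
ft_force: [0.5, 0.2, -0.5]
opening: 0.006
t: 8.4
eef_pos: [474.4, 167.8, 161.1]
tcp_rot: [2.767, 1.57, -0.306]
ft_force: [-0.2, -1.2, -0.5]
opening: 0.005
t: 8.9
eef_pos: [474.0, 167.0, 92.2]
tcp_rot: [0.237, 1.569, -2.838]
ft_force: [0.9, 0.2, 0.5]
opening: 0.005
```

Now push right until the TCP is at y ≈ 89, a shift of −79.

```bash
python3 -m handwheel '[{"travel":[0,-8,0],"roll":0},{"travel":[0,-16,0],"roll":0},{"travel":[0,-24,0],"roll":0},{"travel":[0,-32,0],"roll":0},{"travel":[0,-40,0],"roll":0},{"travel":[0,-48,0],"roll":0},{"travel":[0,-54,0],"roll":0}]'
python3 -m handwheel '[{"travel":[0,-6,0],"roll":0},{"travel":[0,-12,0],"roll":0},{"travel":[0,-18,0],"roll":0},{"travel":[0,-24,0],"roll":0},{"travel":[0,-25,0],"roll":0},{"travel":[0,-25,0],"roll":0}]'
python3 - <<'E'
from h import *
for n in("scene","top"): cv2.imwrite(f"pics/{n}4.png",optics.read_camera(n)[:,:,::-1])
im=cv2.imread("pics/scene4.png");cv2.imwrite("pics/crop5.png",cv2.resize(im[130:300,170:330],None,fx=3.5,fy=3.5,interpolation=cv2.INTER_CUBIC))
E
```

```text
t: 9.6
eef_pos: [474.0, 113.3, 92.7]
tcp_rot: [1.229, 1.571, -1.845]
ft_force: [-0.2, 0.7, 0.2]
opening: 0.004
t: 10.2
eef_pos: [474.0, 88.9, 92.7]
tcp_rot: [0.992, 1.571, -2.082]
ft_force: [-0.1, -0.4, -0.2]
opening: 0.007
```

View pics/crop5.png

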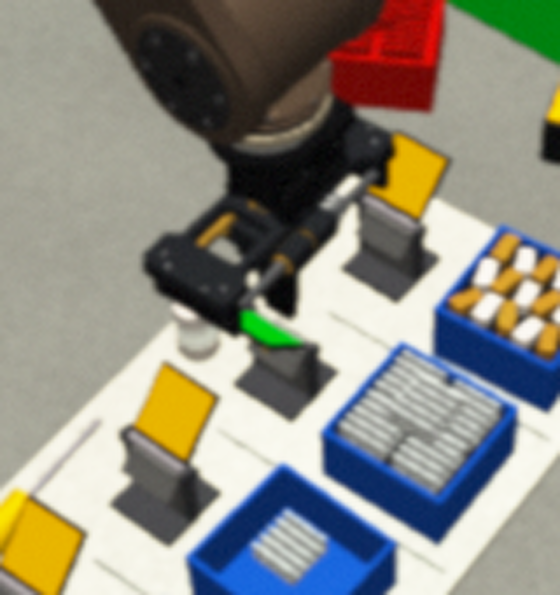

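Tag b (crop (270,330)) is green, leaning right. The last is tag a (hinge y 221).

```bash
python3 -m handwheel '[{"travel":[0,10,0],"roll":0},{"travel":[0,20,10],"roll":0},{"travel":[0,28,40],"roll":0},{"travel":[-2,45,68],"roll":0},{"travel":[-4,80,68],"roll":0},{"travel":[-6,115,68],"roll":0},{"travel":[-8,150,68],"roll":0},{"travel":[-10,185,68],"roll":0}]'
python3 -m handwheel '[{"travel":[-1,20,0],"roll":0},{"travel":[-1,27,0],"roll":0},{"travel":[-1,27,0],"roll":0},{"travel":[-1,27,-20],"roll":0},{"travel":[-1,27,-40],"roll":0},{"travel":[-1,27,-60],"roll":0},{"travel":[-1,27,-68],"roll":0},{"travel":[-1,27,-68],"roll":0}]'
python3 -m handwheel '[{"travel":[0,-8,0],"roll":0},{"travel":[0,-16,0],"roll":0},{"travel":[0,-24,0],"roll":0},{"travel":[0,-32,0],"roll":0},{"travel":[0,-40,0],"roll":0},{"travel":[0,-48,0],"roll":0},{"travel":[0,-54,0],"roll":0}]'
```

```text
t: 11.1
eef_pos: [463.3, 276.6, 161.6]
tcp_rot: [-2.854, 1.57, 0.356]
ft_force: [1.0, -0.4, 0.5]
opening: 0.002
t: 11.9
eef_pos: [462.8, 300.3, 92.1]
tcp_rot: [0.465, 1.569, -2.609]
ft_force: [-0.7, 0.5, 0.3]
opening: 0.006
t: 12.6
eef_pos: [463.0, 246.3, 92.7]
tcp_rot: [1.456, 1.571, -1.618]
ft_force: [-0.4, 0.4, -0.3]
opening: 0.003
```

```bash
python3 -m handwheel '[{"travel":[0,-6,0],"roll":0},{"travel":[0,-12,0],"roll":0},{"travel":[0,-18,0],"roll":0},{"travel":[0,-24,0],"roll":0},{"travel":[0,-25,0],"roll":0},{"travel":[0,-25,0],"roll":0}]'
python3 -m handwheel '[{"travel":[0,10,0],"roll":0},{"travel":[0,20,10],"roll":0},{"travel":[0,28,40],"roll":0},{"travel":[0,45,90],"roll":0},{"travel":[0,80,120],"roll":0},{"travel":[0,120,150],"roll":0},{"travel":[0,160,170],"roll":0},{"travel":[0,160,170],"roll":0}]'
python3 - <<'E'
from h import *
for n in("scene","top"): cv2.imwrite(f"pics/{n}5.png",optics.read_camera(n)[:,:,::-1])
a=cv2.imread("pics/scene5.png")[150:390,120:370];b=cv2.imread("pics/top5.png")[150:390,200:470]
cv2.imwrite("pics/final.png",cv2.resize(np.hstack([a,b]),None,fx=1.5,fy=1.5,interpolation=cv2.INTER_CUBIC))
E
```

```text
t: 13.2
eef_pos: [463.1, 221.9, 92.7]
tcp_rot: [1.688, 1.571, -1.386]
ft_force: [-0.1, 0.2, -0.2]
opening: 0.005
t: 14.0
eef_pos: [462.7, 387.3, 266.3]
tcp_rot: [-2.528, 1.565, 0.686]
ft_force: [0.2, -0.3, -0.3]
opening: 0.003
```

View pics/final.png

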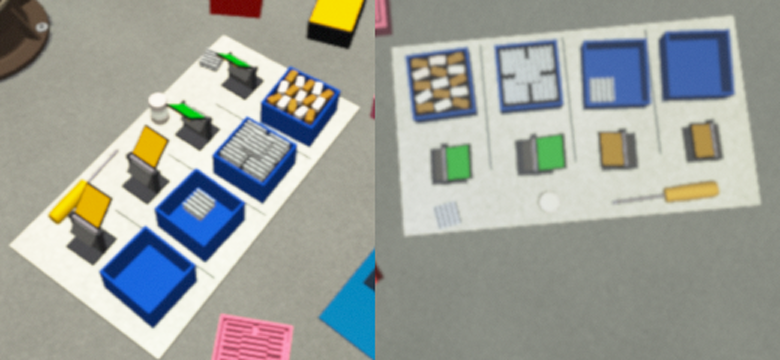

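Green shows before the two full bins and yellow before the other two. I check the free-edge positions in numbers, and that nothing else shifted, before handing in.

Run:
```python
from h import *
im=cv2.imread("pics/top5.png");hsv=cv2.cvtColor(im,cv2.COLOR_BGR2HSV)
H=[(463,221),(474,89),(479,-40),(492,-169)]
for n,lo,hi in(("Y",(10,120,90),(35,255,255)),("G",(45,120,80),(80,255,255))):
    m=cv2.inRange(hsv,lo,hi);m[:225]=0;m[268:]=0;m[:,:205]=0;m[:,465:]=0
    for c in cv2.findContours(m,0,2)[0]:
        if cv2.contourArea(c)<80: continue
        x,y,w,h=cv2.boundingRect(c)
        p=ray("top",(x+w if n=="G" else x,y+h/2),111)
        k=min(H,key=lambda q:abs(q[1]-p[1]));print(n,p.round(0),"edge-hinge dy",(p[1]-k[1]).round(0))
# shift of other things
a=cv2.imread("pics/top0.png",0);b=cv2.imread("pics/top5.png",0)
for nm,(x0,y0,x1,y1) in dict(bins=(215,160,440,232),ledge=(230,272,440,302),case=(105,215,180,278)).items():
    d=cv2.absdiff(a,b)[y0:y1,x0:x1];print(nm,cv2.phaseCorrelate(a[y0:y1,x0:x1].astype(np.float32),b[y0:y1,x0:x1].astype(np.float32)),(d>50).sum())
s=env.state();print(s["t"],abs(s["qvel"]).max())
from cell import job
print(job.job_done())
```

```text
Y [477.  -4. 111.] edge-hinge dy 36.0
Y [ 486. -130.  111.] edge-hinge dy 39.0
G [462. 182. 111.] edge-hinge dy -39.0
G [472.  49. 111.] edge-hinge dy -40.0
bins ((0.47034898522564106, 0.0032401485830106935), 0.9794253391689725) 22
ledge ((0.07150558988516309, -0.014665629577734762), 0.98884266394156) 0
case ((0.4316643651241918, -0.7210401611078865), 0.13114866038163503) 2588
14.1 0.040839422011893806
the job is handed in; nothing more can be done
None
```

I flipped all four tags with the shut fingertips, because all four were wrong at the start, and handed the job in at 14.1 s. No verdict is reported.

- **Tags:** Green is now up before the plugs and heat-sink bins, which are full. Yellow is up before the low and empty bins. In the last top picture each free edge lies 36–40 mm to the correct side of its hinge, against 41 mm at full lean. One low reading of 36 mm, at the low bin's tag, is within pixel error.
- **Forces:** The wrist force read 2 N or less at the end of every move; I had no readings during the pushes themselves.
- **Bins and ledge tools:** Compared with the first top picture, they moved less than half a pixel, about 1 mm.
- **Parts case:** The same check failed for the case, with low correlation. The likely reason is that the retreated arm covers it in the top view. In the scene camera the visible part of it looked unmoved, but I did not measure that. By the commanded path, the fingertips never went below about 90 mm, well above the 45 mm case.

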